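Check the two hand levers of a museum trolley's push bar

TASK

The push bar of the object trolley is clamped on the table for its brake check. With the outside of the fingers, press the long hand lever in towards the bar until it comes to its stop short of the bar, hold it there for about a second without forcing it and let it spring right back out; then do the same with the short lever. Press one lever at a time, do not take a lever between the fingers, and leave the things standing around undisturbed.

Things in the scene. Friction and masses are not known exactly. Their poses are not given: they have to be found in the camera images.
- push_bar: push bar in its holder, fixed: round steel bar 28 mm in diameter, 600 mm long, level, axis 110 mm above the table along y, in two wooden blocks (60 x 35 mm, 240 mm either side of the middle, 137 mm high with bolts) on a board 150 x 540 x 18 mm. Origin on the table under the bar's middle; both levers are on the -x side (the robot's). Either lever may be the left one.
- long_mount: fixed aluminium clamp of the long lever: collar (42 mm diameter, 30 mm long) on the bar, forked bracket on its -x side. Origin on the bar's axis, 110 mm above the table; x points level from lever to bar, y along the bar, z up. The lever's upright pivot is at x = -48 mm, y = 0; the lever runs from there towards +y.
- long_lever (a joint): long lever's angle (rad). 0 = at rest, sprung out: seen from above the blade is turned 0.22 anticlockwise from the mount's y axis, free end away from the bar. Pressing it to the bar (clockwise) makes it grow to the stop at 0.31, free end still some 14 mm clear of the bar. Spring force at the pad: 2 N to start, 6 N just before the stop, then rising steeply.
- long_pad (a point): long lever, a dark steel blade 130 mm long from pivot to the 18 mm ball at its free end, 10 mm thick, 14 mm high, level with the bar's axis. Point in mid-blade, 100 mm from the pivot; moves with it: y along the blade to the free end, x square to it towards the bar, z up. Press on the outer face, at x = -5 mm.
- short_mount: fixed aluminium clamp of the short lever: collar (42 mm diameter, 30 mm long) on the bar, forked bracket on its -x side. Origin on the bar's axis, 110 mm above the table; x points level from lever to bar, y along the bar, z up. The lever's upright pivot is at x = -48 mm, y = 0; the lever runs from there towards +y.
- short_lever (a joint): short lever's angle (rad). 0 = at rest, sprung out: seen from above the blade is turned 0.3 anticlockwise from the mount's y axis, free end away from the bar. Pressing it to the bar (clockwise) makes it grow to the stop at 0.44, free end still some 14 mm clear of the bar. Spring force at the pad: 2.5 N to start, 7.5 N just before the stop, then rising steeply.
- short_pad (a point): short lever, a dark steel blade 80 mm long from pivot to the 18 mm ball at its free end, 10 mm thick, 14 mm high, level with the bar's axis. Point in mid-blade, 60 mm from the pivot; moves with it: y along the blade to the free end, x square to it towards the bar, z up. Press on the outer face, at x = -5 mm.
- vase: bystander: brass vase, 112 mm high, 64 mm wide, standing beyond the bar; origin at the centre of its foot
- bowl: bystander: open copper bowl, 40 mm high, 90 mm across, beyond the bar; origin at the centre of its foot
- loupe: bystander: black eyepiece loupe, 37 mm high, 42 mm wide, on the robot's side of the bar; origin at the centre of its foot
- card_box: bystander: closed cardboard box 73 x 103 x 32 mm, on the robot's side of the bar; origin at the centre of its underside

How it is judged:
By the outcome, as a careful person would: the job done as asked, in the order asked, and still so for the second after the job is handed in, with the robot touching nothing.
It also fails if it takes over 54 s, if anything falls off the work surface, if the arm or the gripper's body presses on something with over 40 N, if the wrist force passes 120 N, or if a joint passes its speed limit or range.

ROBOT

A 6-joint arm with a two-finger parallel gripper is mounted at the origin on the work surface. World frame = base frame: x ahead of the robot, y to its left, z up, the work surface at z = 0. Lengths are in m, angles in rad, forces in N, time in s.
With the tool pointing down it reaches from about 0.35 to 0.85 m from the base axis. Payload 8.1 kg.
Tool frame: the origin (TCP) lies at the centre of the arm's flange, where the gripper is bolted on; the fingertips stand 186 mm ahead of it and the grasp point (between the pads) lies 167 mm ahead of it; z points along the fingers, y is the line along which they close (so a half turn about z gives the same grasp; the last joint's range is limited). The gripper opens to 93 mm and grips with 3 to 60 N. Pads are 15 mm wide; open, the fingers measure 128 mm over their backs; the gripper's body (75 mm by 188 mm) begins 65 mm behind the grasp point.
Start: joints at [-0.085, 0.13, 1.488, -0, 1.523, -0.085], TCP at [0.6, 0, 0.405] pointing down, gripper open.
Joint ranges: [-2.96, 2.96], [-0.89, 2.26], [0.02, 2.5], [-1.34, 4.48], [0, 2.73], [-2.66, 2.66]. Speed limits (rad/s): [2.39, 2.39, 2.79, 3.14, 3.14, 3.14].

INTERFACE

Orientations are given as a rotation vector (axis times angle).
In Python, from plant import robot gives the robot as it stands.
- The arm moves only by the tool apply_moves, never from a script. Its argument "series" is a list of rows, each a list of 2 entries, a list of its own where there are three numbers: the shift along the tool's x, y, z in mm, then the turn, a rotation vector about the tool's x, y, z in rad. A call has 1 to 12 rows; each row shifts and turns the commanded pose from where the row before left it, along the tool's axes as they then stand; what a row does not reach is not made up. A row lasts 1/12 s, in which the tool goes at most 41.7 mm and 7.16 degrees, less where a joint would pass 70% of its speed; a pose out of reach is approached as far as the arm can. A call is refused whole if a number of a shift passes 41.7 or a number of a turn 0.125, either way. A call with a gripper value outside its range is refused whole. "claw" is the opening, from 0 (shut) to 1 (fully open), set as the call begins (left out, the last holds). The fingers move at their own pace and stop on an object; "newtons" is the grip in N (left out, the last holds). Time passes only in rows, so rows that do not move let the fingers close. It gives the time, the measured TCP pose, the force, the opening and the grip force at its end, in the units of the state.
- robot.read_state(): the state, without advancing time (a new reading comes with each control period).
- robot.read_camera(name): name is "scene" or "side" or "wrist"; returns (picture, depth): 420x560x3 uint8, blue, green, red; 420x560 float32, m along the optical axis (not along the pixel's ray), 0 where there is no reading.
- robot.calibration(name): a dict with "fx", "fy", "cx", "cy" (pixels), "extrinsics" (4x4, takes a point from world to camera coordinates). Camera axes: x right, y down, z forward; pixel columns grow to the right and rows downward; lengths in m; the calibration is good to about 2 mm. A picture is of the moment at which its call begins: read the wrist's pose just before it. calibration takes no time and is no camera call; for the wrist camera it gives the pose at the moment of the call.
- robot.close_job(): hands the job in; it is judged then, once.
The state is a dict: "t": time; "q": joint angles; "dq": joint speeds; "joint_torque": joint torques, N m; "tool_pos": TCP position; "orientation": TCP orientation; "force": force on the tool from outside, world axes, zero at the start; "wrist_torque": the same for the moment, N m; "opening": finger opening in m; "gripper_force": force on a finger pad.
Only numpy, scipy, OpenCV 4.12 (cv2) and the standard library are available. Lean on these libraries where they do the work, as an engineer would, in place of code of your own. Each camera call takes 0.05 s, during which the arm holds its last target. There are 200 camera calls.

## Working session

There is one attempt and no reset: what is moved stays moved. The work goes in short steps, Python scripts to look and compute and a tool call to move; the robot and the scene stay as the last step left them, time stands still between calls to the robot, and variables do not carry over. Pictures are saved under pics/ and viewed, at most 10 in all, crops included, and the job is handed in when it is done.

Besides the shell and the picture viewer there is one more tool, called after "Emit:" as a command line: name --argument value ..., lists and objects as JSON in quotes. apply_moves: Moves the arm, as the interface text tells. Its arguments: {"type":"object","properties":{"series":{"type":"array"},"claw":{"type":"number"},"newtons":{"type":"number"}},"required":["series"]}

```bash
mkdir -p pics; ls; python3 - <<'E'
from plant import robot
import cv2,numpy as np
s=robot.read_state();print(s)
for n in("scene","side"):
    p,d=robot.read_camera(n);cv2.imwrite(f"pics/{n}0.png",p);np.savez(f"pics/{n}0.npz",p=p,d=d)
    c=robot.calibration(n);print(n,{k:np.round(v,3).tolist() for k,v in c.items()})
E
```

```text
pics
{'t': 0.0, 'q': array([-8.53916701e-02,  1.31139214e-01,  1.48924575e+00, -2.31721376e-05,
        1.52299776e+00, -8.54193957e-02]), 'dq': array([-0.0006398 , -0.00112702,  0.00033376,  0.00033499, -0.00013743,
        0.00073846]), 'joint_torque': array([-1.61290725e-03, -5.59853125e+01, -4.91755986e+01,  7.67333270e-02,
        3.59135563e-02, -2.97389461e-04]), 'tool_pos': array([5.99777601e-01, 4.19322150e-05, 4.03718673e-01]), 'orientation': array([-2.22045148e+00, -2.22051555e+00,  1.83842427e-03]), 'force': array([ 0.09144251,  0.25430275, -0.03000352]), 'wrist_torque': array([-0.02095179, -0.00564035,  0.02657974]), 'gripper_force': 0.0, 'opening': 0.09316480749708256}
scene {'fx': 426.963, 'fy': 426.963, 'cx': 274.755, 'cy': 205.973, 'extrinsics': [[0.009, 1.0, -0.001, -0.013], [0.553, -0.006, -0.833, -0.247], [-0.833, 0.007, -0.553, 1.34], [0.0, 0.0, 0.0, 1.0]]}
side {'fx': 437.013, 'fy': 437.013, 'cx': 276.816, 'cy': 209.131, 'extrinsics': [[-0.987, -0.161, -0.007, 0.597], [-0.12, 0.767, -0.63, 0.112], [0.107, -0.621, -0.776, 0.806], [0.0, 0.0, 0.0, 1.0]]}
```

View pics/scene0.png

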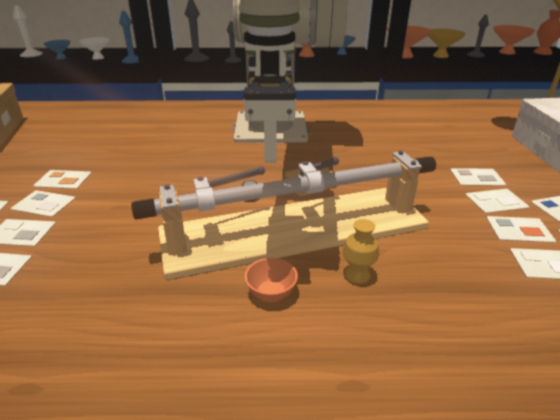

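View pics/side0.png

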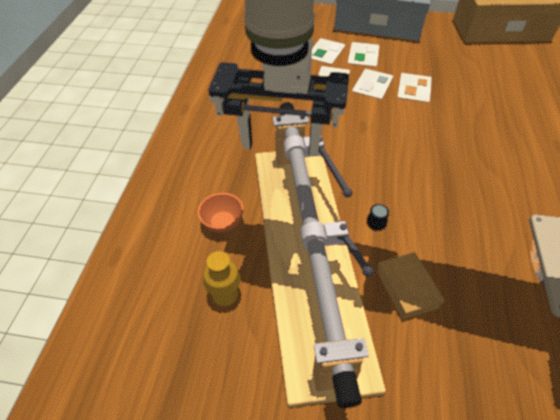

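The scene camera faces the robot, with the bar running from (145,208) to (425,165). The long lever's mount is at (204,193) and its ball at (263,171). The short lever's mount is at (311,177) and its ball at (335,162). In the side view the loupe is at (378,216) and the box at (410,285), both on the robot's side. Next I'll make a top-down height map from the depth.

```bash
cat > h.py <<'E'
import numpy as np,cv2
def cloud(d,c):
    v,u=np.indices(d.shape); m=d>0
    P=np.stack([(u-c["cx"])/c["fx"]*d,(v-c["cy"])/c["fy"]*d,d],-1)[m]
    E=np.array(c["extrinsics"]); return (P-E[:3,3])@E[:3,:3], m
E
python3 - <<'E'
from plant import robot
from h import *
H=np.zeros((600,800,3),np.uint8)   # col=(y+.4)*1000, row=(.9-x)*1000
for n in("scene","side"):
    z=np.load(f"pics/{n}0.npz");P,m=cloud(z["d"],robot.calibration(n));C=z["p"][m]
    k=(P[:,2]>0.012)&(P[:,2]<0.16);P=P[k];C=C[k]
    o=P[:,2].argsort()
    for p,c in zip(P[o],C[o]):
        a=(int((p[1]+.4)*1000),int((.9-p[0])*1000))
        cv2.circle(H,a,1,tuple(int(x) for x in c),-1)
    # bar: points of z 0.1..0.126 grey
    g=(P[:,2]>.112)&(P[:,2]<.128)&(P[:,0]>.4)&(C.max(1).astype(int)-C.min(1)<40)&(C.max(1)>90)
    Q=P[g]; 
    q=cv2.fitLine(Q[:,:2].astype(np.float32),cv2.DIST_HUBER,0,.002,.002).ravel();print(n,g.sum(),q,np.arctan2(-q[2-2],q[1]), np.median(Q[:,2]))
    np.savez(f"pics/{n}c.npz",P=P,C=C)
cv2.imwrite("pics/top.png",H)
E
```

```text
scene 2731 [ 0.29727116 -0.9547931   0.55227184  0.03598377] -2.8397593 0.1210382493979814
side 3736 [ 0.26527    -0.96417415  0.52411336  0.09893545] -2.8731086 0.1215762309952782
```

View pics/top.png

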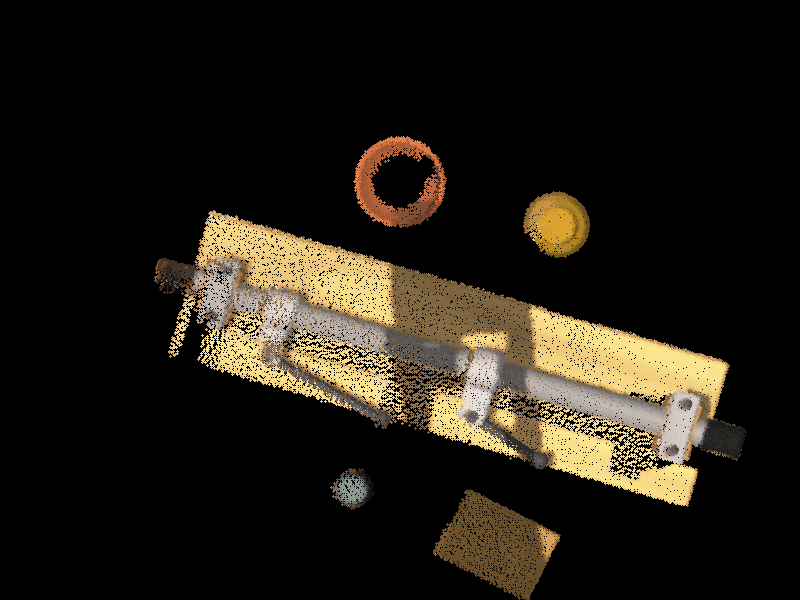

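The top-down map is clear. The bar is turned about 0.28 rad anticlockwise, the loupe and box are low, and nothing else is near the levers. Next I'll fit the levers.

```bash
python3 - <<'E'
from h import *
def L(a):return np.array(a)
for n in("scene","side"):
    z=np.load(f"pics/{n}c.npz");P,C=z["P"],z["C"]
    # board edge yaw
    b=(P[:,2]>.013)&(P[:,2]<.024)&(P[:,0]>.4)&(P[:,0]<.7)&(C[:,2].astype(int)-C[:,0]>40)
    r=cv2.minAreaRect(P[b][:,:2].astype(np.float32));print(n,"board",r)
    # bar: steel away from collars
    u=L([-.28,.96]); 
    for nm,A,B in(("long",(.548,-.128),(.48,-.018)),("short",(.485,.073),(.44,.141))):
        A,B=L(A),L(B);e=(B-A)/np.linalg.norm(B-A);l=np.linalg.norm(B-A);nn=L([e[1],-e[0]])
        s=(P[:,:2]-A)@e;t=(P[:,:2]-A)@nn
        k=(s>.03)&(s<l-.012)&(abs(t)<.012)&(P[:,2]>.095)&(P[:,2]<.125)
        Q=P[k];top=Q[Q[:,2]>.1135]
        for X in(Q,top):
            if len(X)<5: continue
            q=cv2.fitLine(X[:,:2].astype(np.float32),cv2.DIST_L2,0,.01,.01).ravel()
            d=q[:2]*np.sign(q[1]);print(nm,len(X),"angle",np.arctan2(-d[0],d[1]),"pt",q[2:],np.percentile(X[:,2],[5,50,95]))
        k=(abs(s-l)<.014)&(abs(t)<.014)&(P[:,2]>.104)&(P[:,2]<.125);X=P[k]
        # sphere fit r=9mm
        from scipy.optimize import least_squares as ls
        f=ls(lambda c:np.linalg.norm(X-c,axis=1)-.009,[*B,.11],loss="soft_l1",f_scale=.001);print(" ball",f.x,len(X))
    k=(P[:,2]>.1)&(P[:,2]<.128)&(P[:,0]>.4)
    A=L([.553,.036]);u=L([-.28,.96]);nn=L([.96,.28])
    s=(P[:,:2]-A)@u;t=(P[:,:2]-A)@nn
    k&=((s>-.1)&(s<.02)|(s>.1)&(s<.19))&(abs(t)<.03);X=P[k]
    f=ls(lambda v:np.hypot((X[:,0]-v[0])*np.cos(v[1])+(X[:,1]-.036)*np.sin(v[1]),X[:,2]-v[2])-.014,[.553,.28,.11],loss="soft_l1",f_scale=.001)
    print("bar x at y=.036, yaw, z",f.x,k.sum())
E
```

```text
scene board ((0.5769108533859253, 0.05560055375099182), (0.29714804887771606, 0.5387038588523865), 24.51769256591797)
long 301 angle 0.5028711 pt [ 0.5094976  -0.06622414] [0.10659401 0.11468424 0.11936847]
long 174 angle 0.49834272 pt [ 0.50873834 -0.0663335 ] [0.11416916 0.11765262 0.11972247]
 ball [ 0.48070333 -0.02254906  0.11231583] 59
short 105 angle 0.57947224 pt [0.45812857 0.11460166] [0.10728312 0.11545617 0.11920106]
short 64 angle 0.58874565 pt [0.45743817 0.11418962] [0.11386135 0.11774383 0.11933786]
 ball [0.4396818  0.13567448 0.11195286] 49
bar x at y=.036, yaw, z [0.54332358 0.2841285  0.11176384] 1483
side board ((0.599391520023346, -0.2205965518951416), (0.2852640450000763, 1.1045032739639282), 10.077159881591797)
long 256 angle 0.50198585 pt [ 0.5077208  -0.06526377] [0.10690119 0.11506857 0.11735575]
long 173 angle 0.50776535 pt [ 0.50683117 -0.06606589] [0.11419918 0.11566144 0.11747367]
 ball [ 0.48075976 -0.02054645  0.10967447] 95
short 186 angle 0.59534603 pt [0.45711267 0.11484742] [0.10575125 0.11514334 0.11735722]
short 125 angle 0.5959267 pt [0.4560605  0.11410891] [0.11399868 0.11581543 0.11785658]
 ball [0.43978395 0.13714963 0.10932604] 127
bar x at y=.036, yaw, z [0.54369598 0.28325142 0.10906779] 1782
```

Emit:
apply_moves --series '[[[-14.1, -29.3, 0], [0, 0, 0]], [[-14.1, -29.3, 0], [0, 0, 0]], [[-14.1, -29.3, 0], [0, 0, 0]], [[-14.1, -29.3, 0], [0, 0, 0]], [[-14.1, -29.3, 0], [0, 0, 0]], [[0, 0, 0], [0, 0, -0.1]], [[0, 0, 0], [0, 0, -0.1]], [[0, 0, 0], [0, 0, -0.1]], [[0, 0, 0], [0, 0, -0.1]], [[0, 0, 0], [0, 0, -0.104]], [[0, 0, 0], [0, 0, 0]], [[0, 0, 0], [0, 0, 0]]]' --claw 0 --newtons 40

```text
t: 1.1
tool_pos: [0.4534, -0.0705, 0.4044]
orientation: [-1.601, -2.702, 0.0]
force: [0.2, 0.3, 1.0]
opening: 0.018
gripper_force: 0.0
```

Emit:
apply_moves --series '[[[0, 0, 25], [0, 0, 0]], [[0, 0, 25], [0, 0, 0]], [[0, 0, 25], [0, 0, 0]], [[0, 0, 25], [0, 0, 0]], [[0, 0, 24], [0, 0, 0]], [[0, 0, 0], [0, 0, 0]], [[0, 0, 0], [0, 0, 0]], [[0, 0, 0], [0, 0, 0]]]'

```text
t: 1.77
tool_pos: [0.454, -0.0706, 0.2821]
orientation: [1.599, 2.703, 0.0]
force: [0.1, -0.3, 1.7]
opening: 0.0004
gripper_force: 0.0
```

```bash
python3 - <<'E'
from plant import robot
import cv2,numpy as np
s=robot.read_state();print(s["t"],s["tool_pos"],s["orientation"],s["force"],s["opening"])
p,d=robot.read_camera("side");p2,_=robot.read_camera("wrist")
cv2.imwrite("pics/a.png",cv2.resize(np.hstack([cv2.resize(p[100:310,200:480],None,fx=2,fy=2),p2]),(800,300)))
E
```

```text
1.7667 [ 0.45398309 -0.07059935  0.28207175] [1.59891141e+00 2.70302686e+00 4.65915983e-04] [ 0.13546671 -0.28786812  1.71185097] 0.00038461401316606267
```

View pics/a.png

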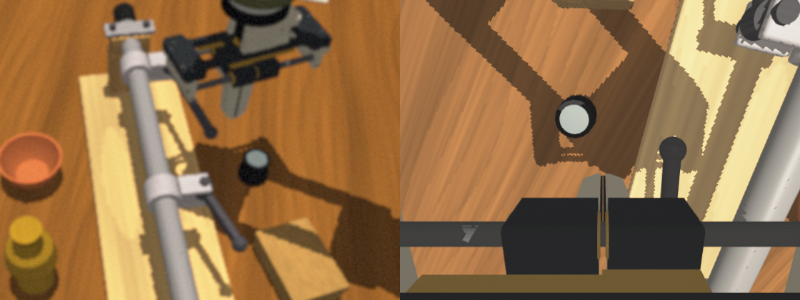

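The wrist view shows the closed fingers on the outer side of the long lever. They are parallel to it, with the ball at (672,150) and a clear gap. Now I approach.

Emit:
apply_moves --series '[[[0, 7, 0], [0, 0, 0]], [[0, 7, 0], [0, 0, 0]], [[0, 6, 0], [0, 0, 0]], [[0, 0, 0], [0, 0, 0]], [[0, 0, 0], [0, 0, 0]]]'

```text
t: 2.28
tool_pos: [0.4714, -0.0605, 0.2808]
orientation: [-1.596, -2.706, 0.0]
force: [-1.3, -0.1, -0.1]
opening: 0.0004
gripper_force: 0.0
```

Emit:
apply_moves --series '[[[0, 2, 0], [0, 0, 0]], [[0, 2, 0], [0, 0, 0]], [[0, 2, 0], [0, 0, 0]], [[0, 0, 0], [0, 0, 0]], [[0, 0, 0], [0, 0, 0]]]'

```text
t: 2.7
tool_pos: [0.4763, -0.0579, 0.2807]
orientation: [-1.597, -2.705, 0.0]
force: [-0.2, -0.4, -0.5]
opening: 0.0002
gripper_force: 0.0
```

Emit:
apply_moves --series '[[[0, 1, 0], [0, 0, 0]], [[0, 1, 0], [0, 0, 0]], [[0, 0, 0], [0, 0, 0]], [[0, 0, 0], [0, 0, 0]]]'

```text
t: 3.03
tool_pos: [0.4779, -0.057, 0.2807]
orientation: [-1.597, -2.705, 0.001]
force: [-2.5, -1.0, 1.2]
opening: 0.0005
gripper_force: 1.1
```

Emit:
apply_moves --series '[[[0.7, 3.1, 0], [0, 0, 0.031]], [[0.7, 3.1, 0], [0, 0, 0.031]], [[0.7, 3.1, 0], [0, 0, 0.031]], [[0, 0, 0], [0, 0, 0]], [[0, 0, 0], [0, 0, 0]]]'

```text
t: 3.45
tool_pos: [0.4853, -0.0511, 0.2807]
orientation: [-1.72, -2.629, 0.001]
force: [-1.9, -3.1, 1.1]
opening: 0.0003
gripper_force: 1.6
```

Emit:
apply_moves --series '[[[0.7, 3.1, 0], [0, 0, 0.031]], [[0.7, 3.1, 0], [0, 0, 0.031]], [[0.7, 3.1, 0], [0, 0, 0.031]], [[0.7, 3.1, 0], [0, 0, 0.031]], [[0.7, 3.1, 0], [0, 0, 0.031]], [[0, 0, 0], [0, 0, 0]], [[0, 0, 0], [0, 0, 0]]]'

```text
t: 4.03
tool_pos: [0.4984, -0.0427, 0.2806]
orientation: [-1.919, -2.487, 0.002]
force: [-4.8, -4.6, 0.1]
opening: 0.0005
gripper_force: 2.5
```

```bash
cat > st.py <<'E'
from plant import robot
import numpy as np,sys
from scipy.spatial.transform import Rotation as R
pv,L,off={"long":((.5435,-.1353),.1,.0225),"short":((.4838,.0697),.06,.0225)}[sys.argv[1]]
F=[];
for i in range(int(sys.argv[2])):
    robot.read_camera("side");s=robot.read_state();F.append(s["force"])
M=R.from_rotvec(s["orientation"]).as_matrix();yaw=np.arctan2(M[1,1],M[0,1])
n=M[:2,1];t=M[:2,0];r=s["tool_pos"][:2]-pv
print("t",s["t"],"yaw",yaw,"along",r@t,"normal",r@n,"(contact if >=",-off,") force n,t",np.array(F)[:,:2]@n,np.mean(np.array(F)[:,:2]@t),"z",s["tool_pos"][2])
E
python3 st.py long 4
```

```text
t 4.2333 yaw 0.25690518510237575 along 0.10095545417046926 normal -0.02023695875575336 (contact if >= -0.0225 ) force n,t [-5.08377497 -4.65074242 -5.58842447 -4.12887921] -3.661680225703916 z 0.28059556200869484
```

Emit:
apply_moves --series '[[[0.5, 3.1, 0], [0, 0, 0.031]], [[0.2, 1.5, 0], [0, 0, 0.015]], [[0, 0, 0], [0, 0, 0]], [[0, 0, 0], [0, 0, 0]]]'

```text
t: 4.57
tool_pos: [0.5025, -0.0409, 0.2806]
orientation: [-1.975, -2.442, 0.002]
force: [-5.0, -5.0, 2.3]
opening: 0.0005
gripper_force: 2.8
```

```bash
python3 st.py long 4
```

```text
t 4.7667 yaw 0.21090257555330216 along 0.10086330376198654 normal -0.020370704805120973 (contact if >= -0.0225 ) force n,t [-5.39097089 -6.34558366 -5.46172125 -4.80804422] -2.769753196342714 z 0.2805882456089089
```

Emit:
apply_moves --series '[[[0, 1, 0], [0, 0, 0.01]], [[0, 0, 0], [0, 0, 0]], [[0, 0, 0], [0, 0, 0]]]'

```text
t: 5.02
tool_pos: [0.5034, -0.0406, 0.2806]
orientation: [-1.987, -2.432, 0.002]
force: [-5.3, -2.9, 2.4]
opening: 0.0007
gripper_force: 2.9
```

```bash
python3 st.py long 4
```

```text
t 5.2167 yaw 0.20100326674925248 along 0.10078517506490785 normal -0.02037658754366487 (contact if >= -0.0225 ) force n,t [-4.97146375 -5.28075366 -5.68670162 -6.1549024 ] -2.0488242739544655 z 0.2805799385637484
```

Emit:
apply_moves --series '[[[0, 0.7, 0], [0, 0, 0.007]], [[0, 0, 0], [0, 0, 0]], [[0, 0, 0], [0, 0, 0]]]'

```text
t: 5.47
tool_pos: [0.5041, -0.0403, 0.2805]
orientation: [-1.995, -2.425, 0.002]
force: [-5.0, -3.3, 3.0]
opening: 0.0001
gripper_force: 3.0
```

```bash
python3 st.py long 4
```

```text
t 5.6667 yaw 0.19404829211392774 along 0.10075586797906666 normal -0.020397113494245004 (contact if >= -0.0225 ) force n,t [-4.64852401 -5.89688599 -5.19632684 -5.97315735] -1.7836983925516765 z 0.2805545918673277
```

Emit:
apply_moves --series '[[[0, 0.7, 0], [0, 0, 0.007]], [[0, 0, 0], [0, 0, 0]], [[0, 0, 0], [0, 0, 0]]]'

```text
t: 5.92
tool_pos: [0.5046, -0.0402, 0.2806]
orientation: [-2.003, -2.418, 0.002]
force: [-7.1, -3.0, 4.3]
opening: 0.0005
gripper_force: 3.6
```

```bash
python3 st.py long 4
```

```text
t 6.1167 yaw 0.1871286787706116 along 0.10071257083109075 normal -0.020535547458347066 (contact if >= -0.0225 ) force n,t [-6.68373077 -7.03229132 -7.22947177 -6.97341556] -1.064049561656951 z 0.2805026823511422
```

Emit:
apply_moves --series '[[[0, 0.5, 0], [0, 0, 0.005]], [[0, 0, 0], [0, 0, 0]], [[0, 0, 0], [0, 0, 0]]]'

```text
t: 6.37
tool_pos: [0.5049, -0.0401, 0.2805]
orientation: [-2.009, -2.412, 0.003]
force: [-9.5, -3.1, 5.5]
opening: 0.0005
gripper_force: 4.8
```

```bash
python3 st.py long 4
```

```text
t 6.5667 yaw 0.18208401463239157 along 0.10061529343118543 normal -0.02074947227453234 (contact if >= -0.0225 ) force n,t [-9.56014975 -9.16836584 -9.44472675 -8.28893354] -0.9593611490894549 z 0.2805140602931169
```

The long lever is at its stop: the force rises steeply past 6 N, to about 9 N. I'll hold there, then back off.

Emit:
apply_moves --series '[[[0, 0, 0], [0, 0, 0]], [[0, 0, 0], [0, 0, 0]], [[0, 0, 0], [0, 0, 0]], [[0, 0, 0], [0, 0, 0]], [[0, 0, 0], [0, 0, 0]], [[0, 0, 0], [0, 0, 0]], [[0, 0, 0], [0, 0, 0]], [[0, 0, 0], [0, 0, 0]]]'

```text
t: 7.23
tool_pos: [0.5049, -0.0401, 0.2805]
orientation: [-2.009, -2.412, 0.003]
force: [-9.0, -2.1, 5.7]
opening: 0.0008
gripper_force: 4.7
```

Emit:
apply_moves --series '[[[0, -4, 0], [0, 0, -0.04]], [[0, -5, 0], [0, 0, -0.05]], [[0, -6, 0], [0, 0, -0.06]], [[0, -6, 0], [0, 0, -0.06]], [[0, -7, 0], [0, 0, -0.06]], [[0, -7, 0], [0, 0, -0.052]], [[0, -8, 0], [0, 0, 0]], [[0, -8, 0], [0, 0, 0]], [[0, -8, 0], [0, 0, 0]], [[0, 0, 0], [0, 0, 0]], [[0, 0, 0], [0, 0, 0]], [[0, 0, 0], [0, 0, 0]]]'

```text
t: 8.23
tool_pos: [0.4519, -0.0626, 0.2809]
orientation: [1.599, 2.703, 0.001]
force: [0.5, 0.1, -0.8]
opening: 0.0001
gripper_force: 0.0
```

```bash
python3 st.py long 1; python3 - <<'E'
from plant import robot
import cv2,numpy as np
from h import *
c=robot.calibration("side")
p,d=robot.read_camera("side");P,m=cloud(d,c);C=p[m]
for nm,A,a,l in(("long",(.5435,-.1353),.504,.13),("short",(.4838,.0697),.584,.08)):
    A=np.array(A);e=np.array([-np.sin(a),np.cos(a)]);nn=np.array([e[1],-e[0]])
    s=(P[:,:2]-A)@e;t=(P[:,:2]-A)@nn
    k=(s>.03)&(s<l-.012)&(abs(t)<.010)&(P[:,2]>.095)&(P[:,2]<.125);X=P[k]
    q=cv2.fitLine(X[:,:2].astype(np.float32),cv2.DIST_L2,0,.01,.01).ravel();print(nm,len(X),np.arctan2(-q[0],q[1])%np.pi,q[2:])
cv2.imwrite("pics/b.png",p)
E
```

```text
t 8.2833 yaw 0.5026139857746396 along 0.1078454675087652 normal -0.04512264621471144 (contact if >= -0.0225 ) force n,t [0.85323635] -0.46950292303537794 z 0.2809521985484735
long 98 0.4845395 [ 0.49620515 -0.04450215]
short 174 0.58696604 [0.45881593 0.11228315]
```

View pics/b.png

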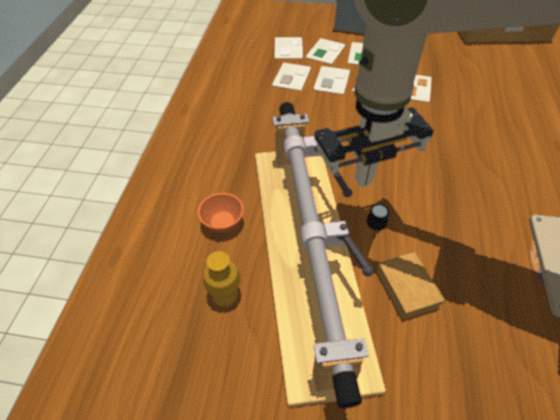

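The long lever is back at rest, with its ball at (348,191) as before, and nothing else has moved. On to the short lever, going over the top.

Emit:
apply_moves --series '[[[0, 0, -25], [0, 0, 0]], [[0, 0, -25], [0, 0, 0]], [[26.2, 7.4, 0], [0, 0, 0]], [[26.2, 7.4, 0], [0, 0, 0]], [[26.2, 7.4, 0], [0, 0, 0]], [[26.2, 7.4, 0], [0, 0, 0]], [[26.2, 7.4, 0], [0, 0, 0]], [[26.2, 7.4, 0], [0, 0, 0]], [[0, 0, 0], [0, 0, -0.081]], [[0, 0, 0], [0, 0, 0]], [[0, 0, 0], [0, 0, 0]], [[0, 0, 0], [0, 0, 0]]]'

```text
t: 9.33
tool_pos: [0.4151, 0.0962, 0.3308]
orientation: [1.491, 2.765, -0.0]
force: [0.4, 0.5, 0.4]
opening: 0.0001
gripper_force: 0.0
```

```bash
python3 st.py short 1
```

```text
t 9.3833 yaw 0.5814076242949497 along 0.05974138506856363 normal -0.04289998573811458 (contact if >= -0.0225 ) force n,t [-0.48530711] 0.35564656384419924 z 0.330732833854642
```

Down, then approach to just short of contact.

Emit:
apply_moves --series '[[[0, 0, 17], [0, 0, 0]], [[0, 0, 17], [0, 0, 0]], [[0, 0, 16], [0, 0, 0]], [[0, 0, 0], [0, 0, 0]], [[0, 6, 0], [0, 0, 0]], [[0, 6, 0], [0, 0, 0]], [[0, 6, 0], [0, 0, 0]], [[0, 2, 0], [0, 0, 0]], [[0, 0, 0], [0, 0, 0]], [[0, 0, 0], [0, 0, 0]]]'

```text
t: 10.22
tool_pos: [0.4319, 0.1078, 0.2812]
orientation: [1.487, 2.767, 0.0]
force: [-0.5, -0.6, -0.3]
opening: 0.0003
gripper_force: 0.0
```

```bash
python3 st.py short 2
```

```text
t 10.3167 yaw 0.5841550727119443 along 0.060477734079416215 normal -0.02266140407976227 (contact if >= -0.0225 ) force n,t [ 0.35514808 -0.42276771] 0.11407986726065825 z 0.28086154813710407
```

Emit:
apply_moves --series '[[[0, 1, 0], [0, 0, 0]], [[0, 1, 0], [0, 0, 0]], [[0, 1, 0], [0, 0, 0]], [[0, 0, 0], [0, 0, 0]], [[0, 0, 0], [0, 0, 0]]]'

```text
t: 10.73
tool_pos: [0.4339, 0.1092, 0.2807]
orientation: [-1.488, -2.767, 0.001]
force: [-1.8, -1.4, 1.9]
opening: 0.0004
gripper_force: 1.3
```

```bash
python3 st.py short 2
```

```text
t 10.8333 yaw 0.5839942089879685 along 0.06041590532080601 normal -0.01982810579859415 (contact if >= -0.0225 ) force n,t [-2.59880378 -3.23241574] 0.6996717183287116 z 0.28069304916317656
```

Emit:
apply_moves --series '[[[0.8, 2.4, 0], [0, 0, 0.04]], [[0.8, 2.4, 0], [0, 0, 0.04]], [[0.8, 2.4, 0], [0, 0, 0.04]], [[0.8, 2.4, 0], [0, 0, 0.04]], [[0.8, 2.4, 0], [0, 0, 0.04]], [[0.8, 2.4, 0], [0, 0, 0.04]], [[0.8, 2.4, 0], [0, 0, 0.04]], [[0.8, 2.4, 0], [0, 0, 0.04]], [[0, 0, 0], [0, 0, 0]], [[0, 0, 0], [0, 0, 0]]]'

```text
t: 11.67
tool_pos: [0.4484, 0.1229, 0.2806]
orientation: [-1.91, -2.494, 0.003]
force: [-4.3, -3.5, 2.9]
opening: 0.0005
gripper_force: 2.9
```

```bash
python3 st.py short 3
```

```text
t 11.8167 yaw 0.26387176942966023 along 0.06060713536228149 normal -0.0204170950228865 (contact if >= -0.0225 ) force n,t [-4.99597451 -5.20054921 -5.50285999] -2.6217837673553555 z 0.2806214577713644
```

Emit:
apply_moves --series '[[[0.6, 2.4, 0], [0, 0, 0.04]], [[0.6, 2.4, 0], [0, 0, 0.04]], [[0.2, 0.9, 0], [0, 0, 0.015]], [[0, 0, 0], [0, 0, 0]], [[0, 0, 0], [0, 0, 0]]]'

```text
t: 12.23
tool_pos: [0.4533, 0.1259, 0.2806]
orientation: [-2.025, -2.4, 0.003]
force: [-6.3, -1.6, 5.3]
opening: 0.0004
gripper_force: 3.4
```

```bash
python3 st.py short 3
```

```text
t 12.3833 yaw 0.16905579022373698 along 0.06044689167970684 normal -0.02063748251747704 (contact if >= -0.0225 ) force n,t [-6.61616917 -5.98084928 -6.21243487] -1.2174156293824474 z 0.2805709206610639
```

Emit:
apply_moves --series '[[[0.2, 0.9, 0], [0, 0, 0.015]], [[0, 0, 0], [0, 0, 0]], [[0, 0, 0], [0, 0, 0]]]'

```text
t: 12.63
tool_pos: [0.4541, 0.1262, 0.2806]
orientation: [-2.043, -2.385, 0.002]
force: [-6.9, -0.8, 5.7]
opening: 0.0004
gripper_force: 3.5
```

```bash
python3 st.py short 3
```

```text
t 12.7833 yaw 0.15411867823565797 along 0.060441596065725814 normal -0.020677639385111034 (contact if >= -0.0225 ) force n,t [-6.68098181 -6.62328886 -5.66198206] -0.17826731493382106 z 0.28059082116197853
```

Emit:
apply_moves --series '[[[0.1, 0.7, 0], [0, 0, 0.011]], [[0, 0, 0], [0, 0, 0]], [[0, 0, 0], [0, 0, 0]]]'

```text
t: 13.03
tool_pos: [0.4547, 0.1265, 0.2806]
orientation: [-2.056, -2.373, 0.002]
force: [-6.2, -1.0, 5.1]
opening: 0.0006
gripper_force: 3.6
```

```bash
python3 st.py short 3
```

```text
t 13.1833 yaw 0.14317883685027938 along 0.06037501128473617 normal -0.020665786375028083 (contact if >= -0.0225 ) force n,t [-6.162801   -6.63846561 -6.82520919] 0.07581177119883971 z 0.2805681320138694
```

Emit:
apply_moves --series '[[[0.1, 0.4, 0], [0, 0, 0.006]], [[0, 0, 0], [0, 0, 0]], [[0, 0, 0], [0, 0, 0]]]'

```text
t: 13.43
tool_pos: [0.4551, 0.1267, 0.2806]
orientation: [-2.063, -2.367, 0.002]
force: [-7.4, -0.9, 4.8]
opening: 0.0004
gripper_force: 3.7
```

```bash
python3 st.py short 3
```

```text
t 13.5833 yaw 0.1371663758929965 along 0.06037479615768846 normal -0.020623414076709486 (contact if >= -0.0225 ) force n,t [-6.88217319 -6.56764962 -6.81879783] -0.06793326576618428 z 0.2805955897233956
```

Emit:
apply_moves --series '[[[0, 0.6, 0], [0, 0, 0.008]], [[0, 0, 0], [0, 0, 0]], [[0, 0, 0], [0, 0, 0]]]'

```text
t: 13.83
tool_pos: [0.4555, 0.1268, 0.2805]
orientation: [-2.072, -2.358, 0.003]
force: [-7.8, -0.5, 7.0]
opening: 0.0002
gripper_force: 4.7
```

```bash
python3 st.py short 3
```

```text
t 13.9833 yaw 0.12929143778735355 along 0.06031563927051764 normal -0.02073404376299625 (contact if >= -0.0225 ) force n,t [-9.36440411 -9.55533582 -9.23451344] 0.4018324105810429 z 0.28050568418631483
```

Emit:
apply_moves --series '[[[0, 0.4, 0], [0, 0, 0.005]], [[0, 0, 0], [0, 0, 0]], [[0, 0, 0], [0, 0, 0]]]'

```text
t: 14.23
tool_pos: [0.4557, 0.1269, 0.2805]
orientation: [-2.077, -2.353, 0.004]
force: [-11.5, -0.4, 8.4]
opening: 0.0006
gripper_force: 5.7
```

```bash
python3 st.py short 3
```

```text
t 14.3833 yaw 0.12426533309717436 along 0.060252870623113 normal -0.020819271069094484 (contact if >= -0.0225 ) force n,t [-10.65665499 -10.31978752 -11.71231845] 1.2480062866237522 z 0.2805019900063209
```

The short lever is at its stop (about 11 N, rising steeply). I'll hold, release and back off.

Emit:
apply_moves --series '[[[0, 0, 0], [0, 0, 0]], [[0, 0, 0], [0, 0, 0]], [[0, 0, 0], [0, 0, 0]], [[0, 0, 0], [0, 0, 0]], [[0, 0, 0], [0, 0, 0]], [[0, 0, 0], [0, 0, 0]], [[0, 0, 0], [0, 0, 0]], [[0, 0, 0], [0, 0, 0]]]'

```text
t: 15.05
tool_pos: [0.4557, 0.1269, 0.2805]
orientation: [-2.077, -2.353, 0.004]
force: [-11.3, -0.8, 8.1]
opening: 0.0006
gripper_force: 5.7
```

Emit:
apply_moves --series '[[[-0.8, -4, 0], [0, 0, -0.06]], [[-1, -5, 0], [0, 0, -0.08]], [[-1, -6, 0], [0, 0, -0.08]], [[-1, -6, 0], [0, 0, -0.08]], [[-1, -7, 0], [0, 0, -0.08]], [[-1, -7, 0], [0, 0, -0.08]], [[0, -8, 0], [0, 0, 0]], [[0, -8, 0], [0, 0, 0]], [[0, 0, 0], [0, 0, 0]], [[0, 0, -30], [0, 0, 0]], [[0, 0, -30], [0, 0, 0]], [[0, 0, -30], [0, 0, 0]]]'

```text
t: 16.05
tool_pos: [0.412, 0.1012, 0.3715]
orientation: [-1.491, -2.764, 0.001]
force: [0.8, 0.0, 0.2]
opening: 0.0005
gripper_force: 0.0
```

Emit:
apply_moves --series '[[[0, 0, 0], [0, 0, 0]], [[0, 0, 0], [0, 0, 0]], [[0, 0, 0], [0, 0, 0]], [[0, 0, 0], [0, 0, 0]]]'

```text
t: 16.38
tool_pos: [0.4119, 0.1012, 0.3693]
orientation: [-1.488, -2.765, 0.002]
force: [0.2, 0.3, 0.8]
opening: 0.0007
gripper_force: 0.0
```

```bash
python3 - <<'E'
from plant import robot
import cv2,numpy as np
from h import *
for n in("scene","side"):
    c=robot.calibration(n);p,d=robot.read_camera(n);P,m=cloud(d,c)
    for nm,A,a,l in(("long",(.5435,-.1353),.504,.13),("short",(.4838,.0697),.584,.08)):
        A=np.array(A);e=np.array([-np.sin(a),np.cos(a)]);nn=np.array([e[1],-e[0]])
        s=(P[:,:2]-A)@e;t=(P[:,:2]-A)@nn
        k=(s>.03)&(s<l-.012)&(abs(t)<.012)&(P[:,2]>.095)&(P[:,2]<.125);X=P[k]
        if len(X)<5: print(nm,"few");continue
        q=cv2.fitLine(X[:,:2].astype(np.float32),cv2.DIST_L2,0,.01,.01).ravel();print(n,nm,len(X),np.arctan2(-q[0],q[1])%np.pi,q[2:])
cv2.imwrite("pics/c.png",p)
print(robot.read_state()["t"],robot.read_state()["force"])
E
```

```text
scene long 305 0.5028999 [ 0.5113631 -0.0694386]
scene short 103 0.5962801 [0.45957157 0.11246038]
side long 166 0.48028994 [ 0.5169404  -0.08143312]
side short 175 0.5874262 [0.4586293  0.11257771]
16.4833 [ 0.32761602  0.01796309 -0.9696949 ]
```

View pics/c.png

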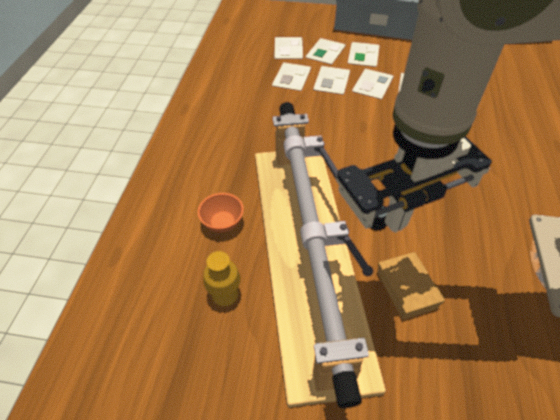

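Both levers are back at their rest angles, with the short lever's ball at (368,270). The vase, bowl and box are where they were. The loupe is half hidden under the gripper, around (378,222), in its old spot. The arm is clear of everything, so I'm handing in.

```bash
python3 -c "
from plant import robot
print(robot.close_job())"
```

```text
the job is handed in; nothing more can be done
None
```

I pressed the long lever and then the short one to their stops (about 9 N and 11 N), held each for about a second and let it spring back. Both measured back at their rest angles, nothing around them was seen to move, and I handed the job in at about 16.5 s.

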